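# Lock a fold-mirror adjuster without losing its setting

## Task

Lock the near lower adjusting screw on the sloping back of the mirror mount without letting it turn from its setting: take the spanner from the blue mat, slip its open jaw over that screw's square head with the handle pointing away from you and lying against the uphill side of the far lower screw's head, and let go, so that it holds the screw by itself. Then swing the ball lever of the near screw's locknut clockwise, uphill, until it is tight against its end. Finally take the spanner off, lay it flat on the blue mat again, and leave the other things alone.

Things in the scene. Friction and masses are not known exactly. Their poses are not given: they have to be found in the camera images.
- screw_head (a point): Square steel head (22 mm) of the near lower adjusting screw, the one to lock. Point on its axis 27 mm above the back plate = mid-plane of the seated spanner. z out along the screw, x the way the seated spanner's handle points (10 deg uphill of the far lower screw), y up the slope. Straight sides from 5 mm below to 6 mm above the point, then tapering for 3.5 mm to 16.5 mm. Spanner rests on a 36 mm collar.
- stop_head (a point): Same head and collar on the far lower screw, fixed, 100 mm beyond the near one, level with it; point on its axis 27 mm above the plate. Plate axes: x up the slope, y toward the near screw, z out. Its uphill flat lies along the handle's downhill edge when a spanner sits on the near head with its x along that head's x; the handle also rests on this collar.
- set_screw (a joint): Turn of the near lower screw, rad: 0 = its setting, positive clockwise seen from outside. It turns at about 0.11 N m, but the locknut rubs on it with 0.30 N m: not held by the spanner, it turns along with the lever and its setting is lost. Over 0.26 rad (15 deg) is too much; play in the spanner gives about 0.12.
- locknut (a joint): Turn of the near lower screw's locknut relative to its screw, rad: 0 loose, 1.25 tight against its hard end, positive clockwise seen from outside; starts at 0 to 0.2. Stays where it is left. Turning takes about 4.5 N at the ball; pressing much over 15 N at the end only strains the spanner.
- lever_ball (a point): Centre of the black ball (22 mm) on that locknut's lever, 68 mm from the screw's axis and 30 mm above the plate (3 mm farther out than screw_head). x from the axis to the ball, z out along the screw. The lever points toward the robot (15 deg downhill at locknut 0); tightening swings it clockwise, uphill, parallel to the plate, about the screw's axis. Nothing stands within 35 mm of the ball's way.
- spanner_jaw (a point): Centre of the open jaw, half-way through the thickness, of a loose steel spanner, 175 mm long, 10 mm thick, 0.14 kg, flat on the mat. x from the jaw along the handle, z normal to the flat. Jaw 23.6 mm wide (1.6 mm more than the square), bevelled, open toward -x, throat at x = 12.7 mm, prong tips at -18, head 45 mm across; ring end, 29 mm across, at x = 143.
- spanner_grip (a point): Point on the spanner's handle 50 mm from the jaw's centre, half-way through the thickness; axes as the jaw's. Handle 14 mm wide, 10 mm thick, straight from x = 31 to 130 mm; balances about x = 55 mm. Seated, it has room for fingers on both sides here and 22 mm free under it down to the plate.
- tool_mat: Blue mat fixed to the bench, 230 x 85 x 3 mm; origin at the centre of its underside, on the bench; its long side runs along its x axis. The spanner lies along it at the start, jaw toward the robot (-x).
- mirror_box: Bystander: dark small box with a paper label, 55 x 55 x 21 mm, origin under its centre.
- small_box: Bystander: pale small box, 40 x 52 x 19 mm, origin under its centre.
- black_holder: Bystander: black post holder, standing, 25 x 32 x 66 mm, origin under its centre.
- white_holder: Bystander: white post holder, standing, 22 x 29 x 45 mm, origin under its centre.
- flip_mount: Bystander: black lens mount, 39 x 40 x 40 mm, origin under its centre.
- black_tape: Bystander: roll of black tape, 75 x 75 x 19 mm, origin under its centre.
- mount: Fold-mirror mount, fixed to the bench, 108 x 200 mm, 160 mm high; origin under its base's centre, x up the slope (to the robot's left), y toward the robot. Its black back plate, centre 112 mm above the origin, 128 x 163 mm, slopes up to the left, so that its three screws point up and to the right, 35 deg from vertical: two low ones, near and far, and one 62 mm uphill of the far one.

How it is judged:
By the outcome, as a careful person would: the job done as asked, in the order asked, and still so for the second after the job is handed in, with the robot touching nothing.
It also fails if it takes over 67 s, if anything falls off the work surface, if the arm or the gripper's body presses on something with over 40 N, if the wrist force passes 120 N, or if a joint passes its speed limit or range.

## Robot

A 6-joint arm with a two-finger parallel gripper is mounted at the origin on a cart in front of the work surface, level with it; the furniture and walls round the work are solid. World frame = base frame: x ahead of the robot, y to its left, z up, the work surface at z = 0. Lengths are in m, angles in rad, forces in N, time in s.
With the tool pointing down it reaches from about 0.25 to 0.775 m from the base axis. Payload 8.9 kg.
Tool frame: the origin (TCP) lies at the very end of the fingers, on their centre line; the grasp point (between the pads) lies 19 mm behind it; x points along the fingers, y is the direction in which the jaws open and shut, and the axes are right-handed (so a half turn about x gives the same grasp; the last joint's range is limited). The gripper opens to 85 mm and grips with 20 to 120 N. Pads are 22 mm wide; open, the fingers measure 114 mm over their backs; the gripper's body (76 mm by 85 mm) begins 54 mm behind the grasp point. The pads swing forward as they close: fully open they stand 13 mm farther back than shut.
Start: joints at [-1.312, 0.291, -0.153, 1.127, 0, 1.431], TCP at [0.203, -0.484, 0.231] pointing down, gripper open.
Joint ranges: [-2.52, 2.52], [-0.91, 1.74], [-1.3, 1.37], [-1.96, 2.02], [-1.52, 1.47], [-3.14, 3.14]. Speed limits (rad/s): [2.22, 2.22, 2.79, 3.14, 3.14, 3.14].

## Interface

Orientations are given as a 3x3 rotation matrix whose columns are the frame's x, y, z axes.
In Python, from plant import robot, eyes, job, current_clock, current_joints, current_qd, current_joint_efforts, current_tcp_pos, current_eef_rot, current_ft_force, current_wrist_torque, current_gripper_width gives the robot as it stands. Calls block until the motion is done:
- robot.move_to(position, orientation): joint-space move of the TCP to a pose.
- robot.move_l(position, rotation=None, speed=0.15): straight line of the TCP; rotation=None keeps the orientation; speed is the mean speed in m/s.
- robot.move_j(angles): joint-space move.
- robot.set_gripper(opening, f_grip=None): finger opening in m; f_grip is the grip in N (None keeps the last); returns when the fingers have stopped.
- robot.dwell(seconds).
- robot.inverse_kinematics(position, orientation): joint angles nearest the present ones, or None.
- eyes.grab_frame(name): name is "scene" or "top" or "wrist"; returns (picture, depth): 480x640x3 uint8, red, green, blue; 480x640 float32, m along the optical axis (not along the pixel's ray), 0 where there is no reading.
- eyes.get_calibration(name): a dict with "K" (3x3 intrinsics, pixels), "extrinsics" (4x4, takes a point from world to camera coordinates); the wrist camera has in their place "mount" (4x4, takes a point from camera to tool coordinates, whose origin is the TCP and whose axes are the tool frame's). Camera axes: x right, y down, z forward; pixel columns grow to the right and rows downward; lengths in m; the calibration is good to about 2 mm. The wrist camera is an equidistant fisheye: a pixel r from the principal point sees the ray r / f radians off the axis. A picture is of the moment at which its call begins: read the wrist's pose just before it. get_calibration takes no time and is no camera call.
A pose or a line that the arm cannot do raises robot.MotionError and nothing moves.
- job.hand_in(): hands the job in, once; it reports no verdict.
Trained networks look in the newest picture that a camera, given by its name, has taken for a name from the list of things; names that differ only in an ending like _2 or _b are one class to them, and where a whole thing is asked for, a point or a joint stands for the part that bears it (a point fixed in the world has none). Each returns a list of dicts, best first, with "p" (0 to 1); they miss things now and then, are a little off and sometimes report something else, mostly with a low value. They report only what shows in the picture. A call takes as long as a camera call.
- eyes.look_for(query, camera): "xy" ([column, row] in pixels, amid what is visible of it).
Readings, each from a call of its own:
- current_clock(): time.
- current_joints(): joint angles.
- current_qd(): joint speeds.
- current_joint_efforts(): joint torques, N m.
- current_tcp_pos(): TCP position.
- current_eef_rot(): TCP orientation.
- current_ft_force(): force on the tool from outside, world axes, zero at the start.
- current_wrist_torque(): the same for the moment, N m.
- current_gripper_width(): finger opening in m.
Only numpy, scipy, OpenCV 4.12 (cv2) and the standard library are available. Lean on these libraries where they do the work, as an engineer would, in place of code of your own. Each camera call takes 0.05 s, during which the arm holds its last target.

## Working session

There is one attempt and no reset: what is moved stays moved. The work goes in short steps, each a Python script; the robot and the scene stay as the last script left them, time stands still between calls to the robot, and variables do not carry over. Pictures are saved under pics/ and viewed, and the job is handed in when it is done.

```bash
ls -la; mkdir -p pics; python3 - <<'E'
from plant import *
import cv2,numpy as np
print(current_clock(),current_joints(),current_tcp_pos())
np.set_printoptions(precision=4,suppress=True)
for n in ("scene","top","wrist"):
    p,d=eyes.grab_frame(n); cv2.imwrite(f"pics/{n}0.png",p[:,:,::-1]); np.savez(f"pics/{n}0.npz",p=p,d=d)
    print(n,eyes.get_calibration(n))
    print((d>0).mean(),d.min(),d.max())
print(current_eef_rot(),current_clock())
E
```

```text
total 12
drwxr-xr-x  3 agent agent 4096 Dec  7 00:45 .
drwxr-xr-x 23 root  root  4096 Dec  7 00:45 ..
drwxr-xr-x  2 agent agent 4096 Dec  7 00:45 pics
0.0 [-1.31229366e+00  2.91285026e-01 -1.54119867e-01  1.12671410e+00
  7.14706043e-06  1.43151595e+00] [ 0.20327327 -0.48357151  0.23073226]
scene {'K': array([[471.7313,   0.    , 316.0853],
       [  0.    , 471.7313, 239.8802],
       [  0.    ,   0.    ,   1.    ]]), 'extrinsics': array([[ 0.8602,  0.51  , -0.0041, -0.5963],
       [ 0.2603, -0.446 , -0.8563,  0.0339],
       [-0.4386,  0.7355, -0.5164,  0.9833],
       [ 0.    ,  0.    ,  0.    ,  1.    ]])}
0.995966796875 0.0 1.8980303
top {'K': array([[601.379 ,   0.    , 316.4448],
       [  0.    , 601.379 , 243.7117],
       [  0.    ,   0.    ,   1.    ]]), 'extrinsics': array([[ 0.0276, -0.9995,  0.0145,  0.2067],
       [-0.9859, -0.0296, -0.1646,  0.5921],
       [ 0.165 , -0.0097, -0.9863,  1.1512],
       [ 0.    ,  0.    ,  0.    ,  1.    ]])}
0.99595703125 0.0 1.9438733
wrist {'K': array([[371.6483,   0.    , 316.8011],
       [  0.    , 371.6483, 240.255 ],
       [  0.    ,   0.    ,   1.    ]]), 'mount': array([[ 0.0001, -0.2816,  0.9595, -0.142 ],
       [ 1.    , -0.0007, -0.0004, -0.001 ],
       [ 0.0008,  0.9595,  0.2816, -0.0704],
       [ 0.    ,  0.    ,  0.    ,  1.    ]])}
0.9919498697916667 0.0 1.6569753
[[-0.0002  0.3873 -0.9219]
 [ 0.0009 -0.9219 -0.3873]
 [-1.     -0.0009 -0.0001]] 0.15
```

View pics/scene0.png

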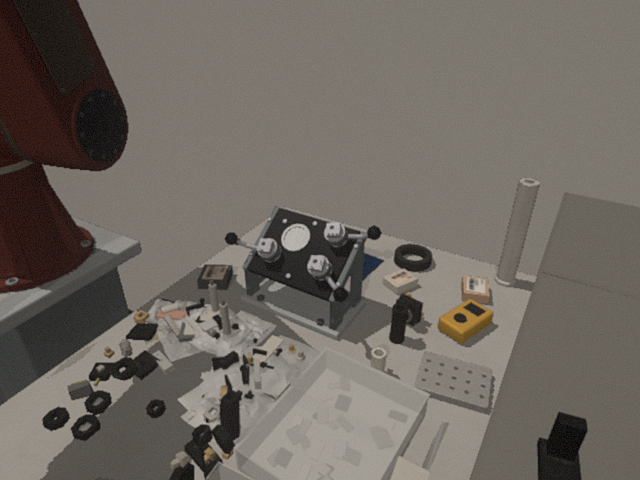

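View pics/top0.png

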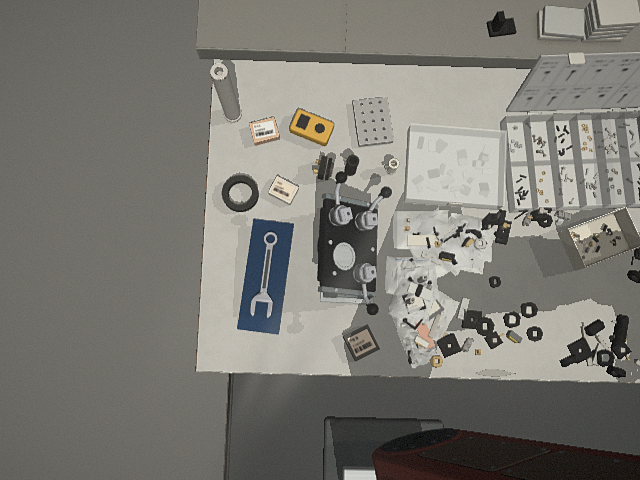

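View pics/wrist0.png

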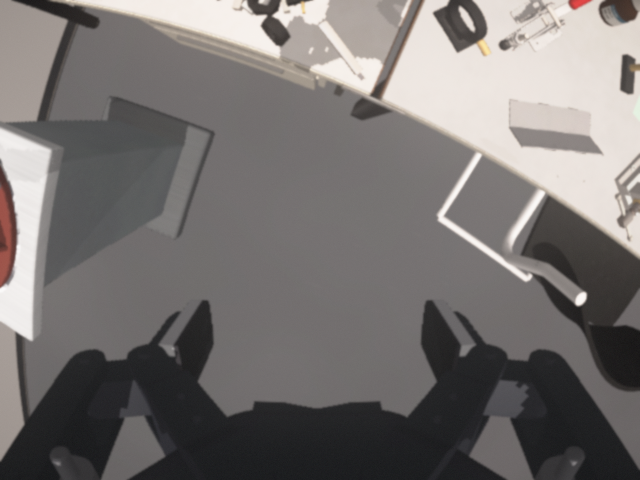

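```bash
cat > h.py <<'E'
import numpy as np, cv2
np.set_printoptions(precision=4,suppress=True)
def cloud(n,tag):
    from plant import eyes
    z=np.load(f"pics/{tag}.npz"); d=z['d']; c=eyes.get_calibration(n); K=c['K'];E=c['extrinsics']
    v,u=np.mgrid[:480,:640]
    P=np.stack([(u-K[0,2])/K[0,0]*d,(v-K[1,2])/K[1,1]*d,d],-1)
    return (P-E[:3,3])@E[:3,:3], z['p']
def proj(n,P):
    from plant import eyes
    c=eyes.get_calibration(n);q=np.asarray(P)@c['extrinsics'][:3,:3].T+c['extrinsics'][:3,3]
    return (q@c['K'].T)[...,:2]/q[...,2:]
E
python3 - <<'E'
from h import *
W,p=cloud("top","top0"); 
for n,(x0,y0,x1,y1) in dict(top=(225,150,405,345)).items():
    cv2.imwrite("pics/topcrop.png",cv2.resize(p[y0:y1,x0:x1,::-1],None,fx=4.0/1.35,fy=4/1.35,interpolation=cv2.INTER_CUBIC))
for uv in [(365,272),(366,220),(341,215),(372,309),(344,255),(270,238),(262,305),(265,275),(253,222),(292,224),(240,328),(279,332),(300,280),(330,280)]:
    print(uv,W[uv[1],uv[0]])
S,q=cloud("scene","scene0")
cv2.imwrite("pics/scenecrop.png",cv2.resize(q[195:345,215:395,::-1],None,fx=4,fy=4,interpolation=cv2.INTER_CUBIC))
# plate plane: RANSAC on scene+top
for nm,C in (("top",W),("scene",S)):
    m=(C[...,2]>0.06)&(C[...,2]<0.2)&(C[...,0]>0.3)&(C[...,0]<0.65)&(C[...,1]>-0.05)&(C[...,1]<0.2)
    Q=C[m];print(nm,len(Q),Q.min(0),Q.max(0))
    rng=np.random.default_rng(0);best=0
    for _ in range(1500):
        a=Q[rng.choice(len(Q),3,False)];nn=np.cross(a[1]-a[0],a[2]-a[0]);l=np.linalg.norm(nn)
        if l<1e-5: continue
        nn/=l; 
        i=abs((Q-a[0])@nn)<0.002
        if i.sum()>best: best=i.sum();I=i
    R=Q[I];c=R.mean(0);n=np.linalg.svd(R-c)[2][2];n*=np.sign(n[2])
    print(best,c,n,np.degrees(np.arccos(n[2])),R.min(0),R.max(0))
E
```

```text
(365, 272) [0.5216 0.1339 0.1336]
(366, 220) [0.6195 0.1333 0.1317]
(341, 215) [0.6204 0.1818 0.1646]
(372, 309) [0.4544 0.12   0.1318]
(344, 255) [0.5528 0.1728 0.1283]
(270, 238) [0.6018 0.3194 0.0068]
(262, 305) [0.4639 0.3303 0.0035]
(265, 275) [0.5239 0.3258 0.0154]
(253, 222) [0.635  0.3562 0.0035]
(292, 224) [0.6325 0.275  0.0072]
(240, 328) [0.4164 0.3725 0.0041]
(279, 332) [0.4106 0.2938 0.0029]
(300, 280) [0.5173 0.2548 0.001 ]
(330, 280) [0.5042 0.1981 0.1405]
top 4398 [0.4457 0.008  0.0603] [0.65   0.2    0.1747]
2170 [0.5565 0.1582 0.1129] [-0.0167 -0.5794  0.8149] 35.42636125688034 [0.4819 0.1066 0.0747] [0.6499 0.2    0.1462]
scene 6431 [0.4457 0.0057 0.0601] [0.65   0.2    0.1732]
3945 [0.5682 0.1499 0.1069] [-0.0089 -0.5782  0.8158] 35.32914134369641 [0.4808 0.1046 0.0739] [0.65   0.2    0.1445]
```

View pics/topcrop.png

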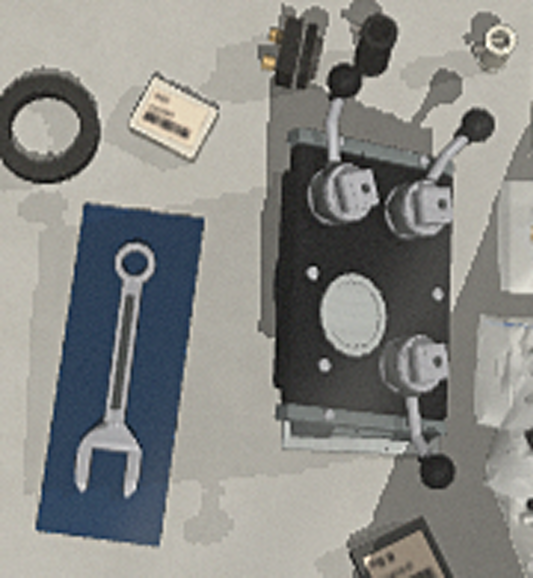

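View pics/scenecrop.png

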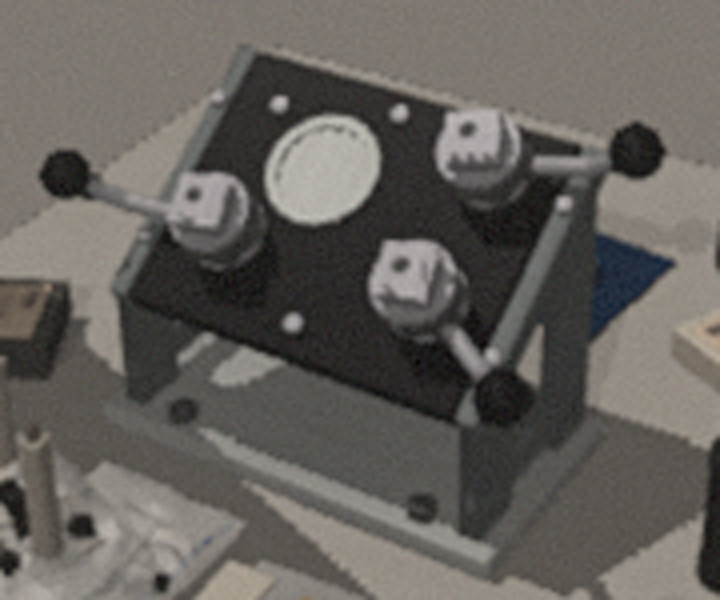

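```bash
python3 - <<'E'
from h import *
from plant import eyes,current_clock
for nm,tag in (("top","top0"),("scene","scene0")):
    C,p=cloud(nm,tag)
    m=(C[...,2]>0.06)&(C[...,2]<0.21)&(C[...,0]>0.4)&(C[...,0]<0.72)&(C[...,1]>0.03)&(C[...,1]<0.26)
    Q=C[m]
    n=np.array([-.012,-.579,.815]);n/=np.linalg.norm(n); c=np.array([.56,.155,.1106])
    for _ in range(6):
        I=abs((Q-c)@n)<0.0025; c=np.median(Q[I],0); c=Q[I].mean(0); n=np.linalg.svd(Q[I]-c)[2][2];n*=np.sign(n[2])
    h=(C-c)@n
    print(nm,"plane",c,n,np.degrees(np.arccos(n[2])), "height of c over expected")
    for nmz,g in (("near",(.5216,.1339,.1336)),("far",(.6195,.1333,.1317)),("third",(.6204,.1818,.1646))):
        g=np.array(g); near=m&(np.linalg.norm(C-g,axis=-1)<0.03)
        hs=h[near]; t=near&(h>0.033)&(h<.041)
        P=C[t]; 
        print(nmz,"top pts",t.sum(),"h",np.percentile(hs,[50,90,99]), "cent",P.mean(0), "mid(ext)",)
        # axis point at h=27
        ax=P.mean(0)-n*(h[t].mean()-0.027); print("   axis27",ax, cv2.minAreaRect(((P-ax)@np.array([np.cross([0,0,1],n)/np.linalg.norm(np.cross([0,0,1],n)),np.cross(n,np.cross([0,0,1],n)/np.linalg.norm(np.cross([0,0,1],n)))]).T).astype(np.float32)*1000))
for q in ("screw_head","stop_head","lever_ball","spanner_jaw","spanner_grip"):
    for cam in ("top","scene"):
        print(q,cam,[(np.round(r['xy'],1),round(r['p'],2)) for r in eyes.look_for(q,cam)[:3]])
print(current_clock())
E
```

```text
top plane [0.5655 0.166  0.1185] [-0.0097 -0.5745  0.8184] 35.07272367823787 height of c over expected
near top pts 96 h [0.0226 0.0368 0.0392] cent [0.5227 0.1225 0.1315] mid(ext)
   axis27 [0.5228 0.1277 0.1241] ((0.5130081176757812, -0.36090755462646484), (20.446073532104492, 22.247190475463867), 6.585731506347656)
far top pts 101 h [0.0226 0.0364 0.0384] cent [0.623  0.1211 0.1314] mid(ext)
   axis27 [0.6231 0.1261 0.1242] ((-0.008779525756835938, -0.48256969451904297), (21.28462028503418, 24.336097717285156), 9.063017845153809)
third top pts 106 h [0.0219 0.0365 0.0383] cent [0.6233 0.1716 0.167 ] mid(ext)
   axis27 [0.6234 0.1767 0.1597] ((-0.1897602081298828, 0.3979053497314453), (21.095535278320312, 23.090620040893555), 20.54827117919922)
scene plane [0.5753 0.1549 0.1104] [-0.0088 -0.5759  0.8174] 35.170391590943 height of c over expected
near top pts 136 h [0.0297 0.0373 0.0384] cent [0.524  0.1198 0.1292] mid(ext)
   axis27 [0.5241 0.125  0.1218] ((-0.8792896270751953, 0.46893310546875), (22.229310989379883, 21.464269638061523), 7.0051960945129395)
far top pts 169 h [0.031
[... 168 characters left out ...]
28), 10.964475631713867)
third top pts 148 h [0.0276 0.0369 0.0386] cent [0.6242 0.1684 0.1645] mid(ext)
   axis27 [0.6243 0.1736 0.1571] ((-0.6452836990356445, 0.5755815505981445), (21.874784469604492, 20.558544158935547), 21.07943344116211)
screw_head top [(array([364.9, 280. ]), 0.56)]
screw_head scene []
stop_head top [(array([345.1, 244.5]), 0.74)]
stop_head scene [(array([305.9, 253.9]), 0.67)]
lever_ball top [(array([366.6, 293.1]), 0.53)]
lever_ball scene [(array([246.9, 245. ]), 0.85)]
spanner_jaw top [(array([267.2, 285.3]), 0.85)]
spanner_jaw scene [(array([381., 358.]), 0.65)]
spanner_grip top [(array([266.5, 280.6]), 0.83)]
spanner_grip scene [(array([380.4, 357.6]), 0.53)]
0.65
```

```bash
python3 - <<'E'
from h import *
from plant import eyes
z=np.load("pics/top0.npz");p=z['p'].astype(int)
c=eyes.get_calibration("top");K=c['K'];E=c['extrinsics']
def onplane(uv,h):
    uv=np.asarray(uv,float);r=np.c_[(uv-K[[0,1],[2,2]])/K[0,0],np.ones(len(uv))]@E[:3,:3]
    o=-E[:3,:3].T@E[:3,3]; return o+r*((h-o[2])/r[:,2])[:,None]
sub=np.zeros((480,640),bool);sub[222:328,243:290]=1
blue=(p[...,2]-p[...,0])
m=sub&(blue<35)&(p.sum(-1)>200)
n,l,st,ct=cv2.connectedComponentsWithStats(m.astype(np.uint8))
k=1+np.argmax(st[1:,4]);m=l==k;print(st[k])
v,u=np.nonzero(m);P=onplane(np.c_[u,v],0.013)[:,:2]
# handle only: between
cen=P.mean(0);d=np.linalg.svd(P-cen)[2][0];d*=np.sign(d[0])
for _ in range(4):
    s=(P-cen)@d; e=s.max(); H=(s<e-0.04)&(s>e-0.125)  # ring end outer at 157.5 -> x 32..117
    c0=P[H].mean(0);d=np.linalg.svd(P[H]-c0)[2][0];d*=np.sign(d[0]);cen=c0
s=(P-cen)@d;t=(P-cen)@np.array([-d[1],d[0]])
print("dir",d,np.degrees(np.arctan2(d[1],d[0])),"len",np.ptp(s),"width",np.ptp(t[H]),"head w",np.ptp(t))
jaw=cen+d*(s.max()-0.1575);jaw2=cen+d*(s.min()+0.018);print("jaw from ring",jaw,"from tips",jaw2)
print("line lateral at jaw",np.mean([t[s<s.min()+.01].min(),t[s<s.min()+.01].max()]), "ring lateral", np.mean([t[s>s.max()-.02].min(),t[s>s.max()-.02].max()]))
x,y=cen;print(cen, jaw+d*.05)
vis=cv2.resize((z['p'][...,::-1]//2+np.uint8(m)[...,None]*np.uint8(100))[210:340,230:300],None,fx=4,fy=4);cv2.imwrite("pics/seg.png",vis)
# mat
W,_=cloud("top","top0")
b=(blue>30)&(np.arange(640)[None]<310)&(np.arange(640)[None]>230)&(np.arange(480)[:,None]<345)&(np.arange(480)[:,None]>200)
Q=onplane(np.argwhere(b)[:,::-1],0.003)[:,:2]
print("mat",cv2.minAreaRect((Q*1000).astype(np.float32)), cv2.boxPoints(cv2.minAreaRect((Q*1000).astype(np.float32))))
E
```

```text
[250 232  28  86 744]
dir [ 0.9961 -0.0882] -5.057405983278705 len 0.17516785703220777 width 0.01441232583952053 head w 0.04473414095091635
jaw from ring [0.4569 0.3316] from tips [0.4573 0.3316]
line lateral at jaw 0.00038493900721251785 ring lateral -0.0006731610489152653
[0.5315 0.325 ] [0.5067 0.3272]
mat ((525.0641479492188, 325.8204040527344), (84.05250549316406, 229.03646850585938), 84.27105712890625) [[406.9228 295.4355]
 [634.8152 272.5726]
 [643.2056 356.2053]
 [415.3131 379.0682]]
```

View pics/seg.png

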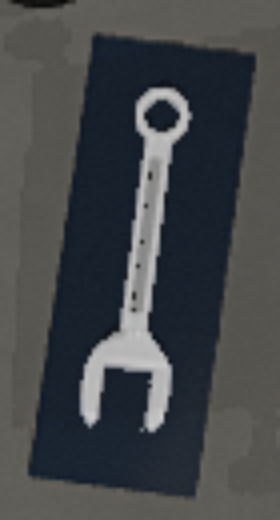

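```bash
cat >> h.py <<'E'
JAW=np.array([0.4571,0.3316,0.008]); SD=np.array([np.cos(np.radians(-5.06)),np.sin(np.radians(-5.06)),0])
HEAD=np.array([0.5234,0.1264,0.1230]); a=np.radians(35.1); yaw=np.arctan2(-0.0018,0.1)
FWD=np.array([np.cos(yaw),np.sin(yaw),0]); UH=np.array([-np.sin(yaw),np.cos(yaw),0])
N=-np.sin(a)*UH+np.cos(a)*np.array([0,0,1]); UP=np.cross(N,FWD)
XS=np.cos(np.radians(10))*FWD+np.sin(np.radians(10))*UP; YS=np.cross(N,XS)
def tool(x,z,flip=False):  # spanner x dir, normal z -> tool rot
    y=np.cross(z,x); 
    if flip: y=-y
    X=-z; return np.c_[X,y,np.cross(X,y)]
MATR=tool(SD,np.array([0,0,1.])); SEATR=tool(XS,N)
def ballR(th): # lever direction angle, uphill positive, 0 = toward robot
    r=-np.cos(th)*FWD+np.sin(th)*UP
    return r,tool(-r,N)
E
python3 - <<'E'
from h import *
from plant import *
print(UP,N,XS,YS)
for f in (False,True):
    print("flip",f)
    R=tool(SD,np.array([0,0,1.]),f); 
    for h in (0.005,0.12): print("pick",h,robot.inverse_kinematics(JAW+SD*.05+[0,0,h-.008],R))
    R=tool(XS,N,f)
    for o in (-.003,.06,.1): print("seat",o,robot.inverse_kinematics(HEAD+XS*.051+N*o,R))
    for th in (-15,20,57):
        r,R=ballR(np.radians(th)); 
        if f: R=tool(-r,N,True)
        for o in(-.005,.05): print("ball",th,o,robot.inverse_kinematics(HEAD+N*.003+r*.068+N*o,R))
    
E
```

```text
[0.0147 0.818  0.575 ] [-0.0103 -0.5749  0.8181] [0.9872 0.1243 0.0998] [-0.1591  0.8087  0.5663]
flip False
pick 0.005 [ 0.4521  0.6431 -0.2315  0.6961  0.      0.5404]
pick 0.12 [ 0.4521  0.5163 -0.111   0.9435  0.      0.5404]
seat -0.003 [-0.2182  0.5475 -0.2188  0.9434  0.5986 -0.4176]
seat 0.06 [-0.2801  0.5099 -0.1326  1.1083  0.5888 -0.4913]
seat 0.1 [-0.3186  0.4941 -0.068   1.2138  0.5814 -0.5367]
ball -15 -0.005 [-0.3163  0.4031 -0.528   0.8434  0.5819 -0.6213]
ball -15 0.05 [-0.3818  0.3594 -0.4506  1.0059  0.5673 -0.6974]
ball 20 -0.005 [-0.244   0.3568 -0.5191  0.8511  0.5948  0.0751]
ball 20 0.05 [-0.3114  0.3145 -0.4412  1.0155  0.5829 -0.0047]
ball 57 -0.005 [-0.1748  0.3634 -0.4418  0.8749  0.604   0.804 ]
ball 57 0.05 [-0.2396  0.3241 -0.3649  1.035   0.5955  0.7261]
flip True
pick 0.005 [ 0.4521  0.6431 -0.2315  0.6961  0.     -2.6012]
pick 0.12 [ 0.4521  0.5163 -0.111   0.9435  0.     -2.6012]
seat -0.003 [-0.2182  0.5475 -0.2188  0.9434  0.5986  2.7239]
seat 0.06 [-0.2801  0.5099 -0.1326  1.1083  0.5888  2.6502]
seat 0.1 [-0.3186  0.4941 -0.068   1.2138  0.5814  2.6049]
ball -15 -0.005 [-0.3163  0.4031 -0.528   0.8434  0.5819  2.5203]
ball -15 0.05 [-0.3818  0.3594 -0.4506  1.0059  0.5673  2.4442]
ball 20 -0.005 [-0.244   0.3568 -0.5191  0.8511  0.5948 -3.0665]
ball 20 0.05 [-0.3114  0.3145 -0.4412  1.0155  0.5829  3.1369]
ball 57 -0.005 [-0.1748  0.3634 -0.4418  0.8749  0.604  -2.3376]
ball 57 0.05 [-0.2396  0.3241 -0.3649  1.035   0.5955 -2.4155]
```

```bash
python3 - <<'E'
from h import *
from plant import *
G=JAW+SD*.05
robot.set_gripper(0.045,40)
robot.move_to(G+[0,0,.23],MATR); print(current_clock())
robot.move_l(G+[0,0,.06],speed=.2); print(current_clock(),current_tcp_pos())
p,d=eyes.grab_frame("wrist"); cv2.imwrite("pics/w1.png",p[:,:,::-1])
E
```

```text
4.1583
5.1583 [0.5077 0.3275 0.0691]
```

View pics/w1.png

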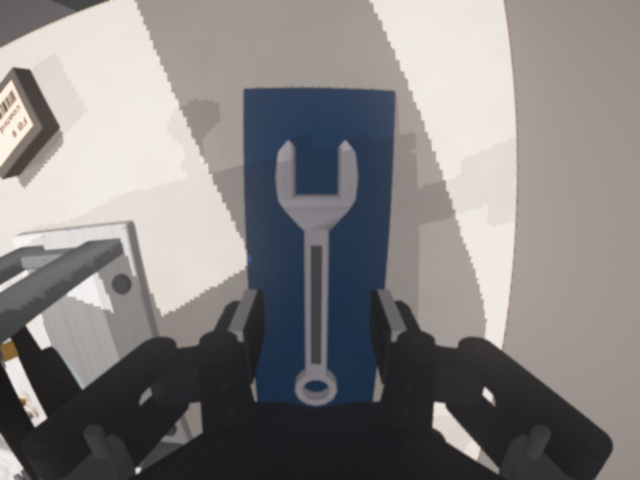

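The spanner lies straight in view, jaw at (316,180) and handle at column 316, centred between the fingers. I'm descending to grip it.

```bash
python3 - <<'E'
from h import *
from plant import *
G=JAW+SD*.05
f0=current_ft_force();print(f0)
robot.move_l(np.r_[G[:2],0.0055],speed=.1); print(current_clock(),current_tcp_pos(),current_ft_force())
w=robot.set_gripper(0.0,60); print(w,current_gripper_width(),current_tcp_pos(),current_ft_force())
robot.move_l(np.r_[G[:2],0.20],speed=.25);print(current_clock(),current_gripper_width(),current_ft_force())
p,d=eyes.grab_frame("wrist"); cv2.imwrite("pics/w2.png",p[:,:,::-1])
E
```

```text
[-0.6658  0.4827  0.3835]
5.9833 [0.5073 0.3274 0.006 ] [ 0.024  -0.3978  0.0522]
False 0.011853483737604628 [0.5074 0.3275 0.0064] [-0.4139 -0.0983  5.6171]
7.3 0.011887552092375808 [ 0.2314 -0.3005 -1.4759]
```

View pics/w2.png

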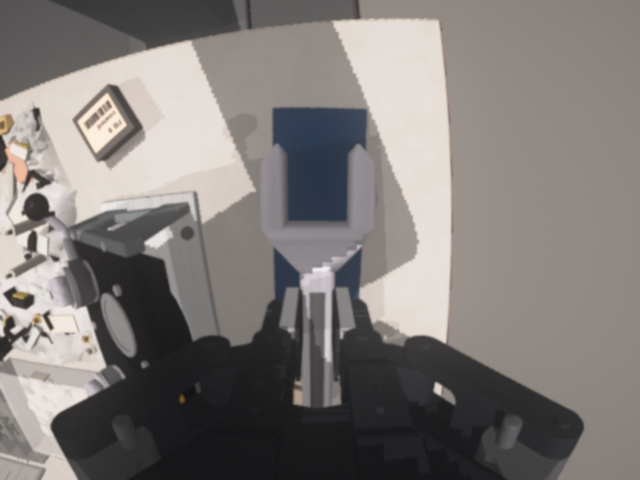

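```bash
cat >> h.py <<'E'
def wdeproj(uv,d):
    from plant import eyes
    c=eyes.get_calibration("wrist");K=c['K'];M=c['mount'];uv=np.asarray(uv,float).reshape(-1,2)
    o=uv-[K[0,2],K[1,2]];r=np.linalg.norm(o,axis=1);t=r/K[0,0];q=o/np.maximum(r,1e-9)[:,None]*np.tan(t)[:,None]
    P=np.c_[q,np.ones(len(q))]*np.asarray(d,float).reshape(-1,1)
    return P@M[:3,:3].T+M[:3,3]
def wproj(T):
    from plant import eyes
    c=eyes.get_calibration("wrist");K=c['K'];M=c['mount'];P=(np.atleast_2d(T)-M[:3,3])@M[:3,:3]
    r=np.linalg.norm(P[:,:2],axis=1);t=np.arctan2(r,P[:,2]);return P[:,:2]/np.maximum(r,1e-9)[:,None]*(t*K[0,0])[:,None]+[K[0,2],K[1,2]]
E
python3 - <<'E'
from h import *
from plant import *
p,d=eyes.grab_frame("wrist");np.savez("pics/w2.npz",p=p,d=d)
for uv in [(270,215),(365,215),(270,165),(365,165),(300,240),(335,240),(318,290),(318,230),(318,250),(318,380),(275,150),(358,150)]:
    print(uv,d[uv[1],uv[0]],wdeproj(uv,d[uv[1],uv[0]]))
T=wdeproj(np.argwhere(np.ones((480,640)))[:,::-1],d.ravel()).reshape(480,640,3)
m=(T[...,0]>-.05)&(T[...,0]<0.03)&(T[...,2]<-.025)&(T[...,2]>-.09)&(abs(T[...,1])<.03)&(d>0)
Q=T[m];print(m.sum(),Q.min(0),Q.max(0))
I=np.ones(len(Q),bool)
c=np.median(Q,0);n=np.array([1,0,0.])
for _ in range(8):
    I=abs((Q-c)@n)<.0015;c=Q[I].mean(0);n=np.linalg.svd(Q[I]-c)[2][2]
n*=np.sign(n[0]);print("jaw top plane",c,n,I.sum())
R=Q[I];print(R.min(0),R.max(0),"lateral mid",(R[:,1].min()+R[:,1].max())/2)
# gap edges per z row
for z in np.arange(-.07,-.034,.004):
    s=R[abs(R[:,2]-z)<.002][:,1]
    if len(s): print(round(z,3),s.min(),s.max(),"gap",s[s<0].max(),s[s>0].min(), (s[s<0].max()+s[s>0].min())/2)
E
```

```text
(270, 215) 0.13862132 [[-0.0063 -0.0173 -0.0431]]
(365, 215) 0.13967577 [[-0.0053  0.0186 -0.0428]]
(270, 165) 0.13320102 [[-0.0065 -0.0168 -0.0619]]
(365, 165) 0.13342316 [[-0.0062  0.018  -0.0618]]
(300, 240) 0.14253193 [[-0.0052 -0.0061 -0.0329]]
(335, 240) 0.14209422 [[-0.0056  0.0073 -0.0331]]
(318, 290) 0.14720075 [[-0.0063  0.0008 -0.0125]]
(318, 230) 0.14071862 [[-0.0059  0.0008 -0.0371]]
(318, 250) 0.14289905 [[-0.0059  0.0008 -0.0291]]
(318, 380) 0.16184396 [[-0.0047  0.0008  0.0339]]
(275, 150) 0.13117987 [[-0.007  -0.0148 -0.0674]]
(358, 150) 0.13213128 [[-0.006   0.0153 -0.0673]]
7582 [-0.0082 -0.0221 -0.0696] [ 0.0037  0.0228 -0.025 ]
jaw top plane [-0.006   0.0004 -0.0437] [ 1.     -0.0005 -0.001 ] 6857
[-0.0075 -0.0221 -0.0696] [-0.0045  0.0228 -0.025 ] lateral mid 0.0003765367139400462
-0.07 -0.016262285189617757 0.016712641623702174 gap -0.013771403638620151 0.014658758904068656 0.0004436776327242523
-0.066 -0.01918627098731294 0.019829308111872508 gap -0.011281755009862919 0.012489627546460819 0.0006039362682989501
-0.062 -0.020370222957761003 0.02107887880913408 gap -0.011339300673623064 0.012383814910357126 0.0005222571183670314
-0.058 -0.020846744848508438 0.02204585151932925 gap -0.011388333086066998 0.012223613893921024 0.00041764040392701287
-0.054 -0.021203260174562918 0.022462698747123602 gap -0.011435753728030065 0.01220578037483189 0.00038501332340091284
-0.05 -0.022072397674073742 0.022825471101953834 gap -0.011122401223722808 0.012234618656238016 0.000556108716257604
-0.046 -0.02183113605066221 0.022523794477803175 gap -0.011217872496117266 0.01232730584848822 0.0005547166761854776
-0.042 -0.021524514394439642 0.02197366678308438 gap -0.011292818471501417 0.012154880899907291 0.00043103121420293676
-0.038 -0.02059357882383328 0.021777998698670198 gap -0.00036286973056296303 1.0887134058758729e-05 -0.00017599129825210215
```

```bash
python3 - <<'E'
from h import *
from plant import *
G=JAW+SD*.05
robot.move_l(np.r_[G[:2],0.27],speed=.3)
robot.move_to(HEAD+XS*.0515+N*.12,SEATR);print(current_clock())
robot.move_l(HEAD+XS*.0515+N*(.045-.0015),speed=.2);print(current_clock(),current_tcp_pos())
robot.dwell(.2)
print(HEAD+XS*.0515+N*(.045-.0015),current_tcp_pos(),current_eef_rot()-SEATR)
p,d=eyes.grab_frame("wrist"); cv2.imwrite("pics/w3.png",p[:,:,::-1]);np.savez("pics/w3.npz",p=p,d=d,t=current_tcp_pos(),R=current_eef_rot())
E
```

```text
8.8833
9.4167 [0.5737 0.1089 0.1644]
[0.5738 0.1078 0.1637] [0.5746 0.1072 0.1648] [[ 0.0018 -0.0008 -0.0002]
 [-0.0005  0.0004 -0.0003]
 [-0.0003 -0.0008  0.0018]]
```

View pics/w3.png

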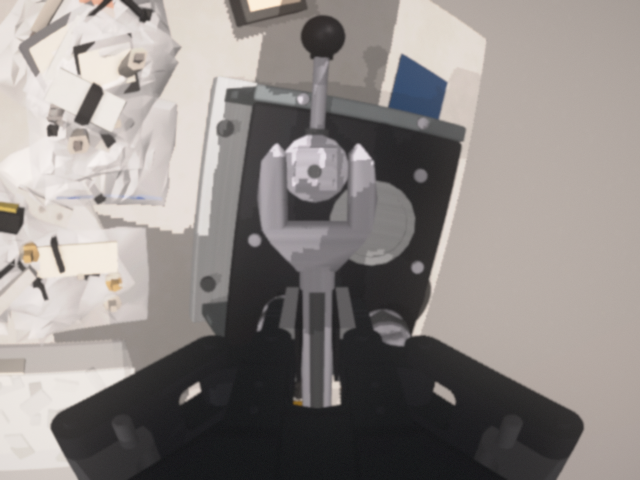

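```bash
cat >> h.py <<'E'
def wT(d):
    return wdeproj(np.argwhere(np.ones((480,640)))[:,::-1],d.ravel()).reshape(480,640,3)
E
python3 - <<'E'
from h import *
z=np.load("pics/w3.npz");d=z['d'];T=wT(d);p=z['p']
cv2.imwrite("pics/w3c.png",cv2.resize(p[120:280,235:400,::-1],None,fx=4,fy=4,interpolation=cv2.INTER_CUBIC))
m=(abs(T[...,1])<.022)&(abs(T[...,2]+.0515)<.022)&(d>0)&(T[...,0]>.02)
hh=T[m][:,0];print(np.histogram(hh,bins=np.arange(.02,.09,.002)))
xt=np.median(hh[(hh>.028)&(hh<.038)])
t=m&(abs(T[...,0]-xt)<.0012)
Q=T[t];print("top",xt,t.sum(),Q.mean(0),Q.min(0),Q.max(0))
print(cv2.minAreaRect((Q[:,1:]*1000).astype(np.float32)))
v,u=np.nonzero(t);print(u.min(),u.max(),v.min(),v.max())
# straight-side region: taper pts
t2=m&(T[...,0]<xt+.0045);Q2=T[t2];print("head incl taper",cv2.minAreaRect((Q2[:,1:]*1000).astype(np.float32)))
t3=m&(T[...,0]<xt+.02)&(T[...,0]>xt+.010);Q3=T[t3];print("collar",Q3.min(0),Q3.max(0),cv2.minEnclosingCircle((Q3[:,1:]*1000).astype(np.float32)))
b=(T[...,0]>-.0)&(T[...,0]<.06)&(abs(T[...,2]+.12)<.025)&(abs(T[...,1])<.02);Q=T[b];print("ball",Q.mean(0),Q.min(0),Q.max(0))
E
```

```text
(array([   0,    0,    0,    0,    0,    0,    0,  261, 1206,  474,   81,
          1,    0,    0,   68, 1190,  120,    0,   22,   19,   10,    8,
          0,    0,    9,  199, 1015,   87,    0,    0,    0,    0,    0,
          0]), array([0.02 , 0.022, 0.024, 0.026, 0.028, 0.03 , 0.032, 0.034, 0.036,
       0.038, 0.04 , 0.042, 0.044, 0.046, 0.048, 0.05 , 0.052, 0.054,
       0.056, 0.058, 0.06 , 0.062, 0.064, 0.066, 0.068, 0.07 , 0.072,
       0.074, 0.076, 0.078, 0.08 , 0.082, 0.084, 0.086, 0.088]))
top 0.03661320004139673 1351 [ 0.0366 -0.0009 -0.0553] [ 0.0354 -0.0113 -0.0652] [ 0.0378  0.0091 -0.0452]
((-1.1010017395019531, -55.2203369140625), (20.446651458740234, 20.010601043701172), 0.17257891595363617)
293 335 150 191
head incl taper ((-1.2510242462158203, -55.05729293823242), (22.347309112548828, 21.900196075439453), 89.37228393554688)
collar [ 0.0489 -0.0162 -0.0724] [ 0.0534  0.016  -0.0375] ((-1.0440104007720947, -55.19602966308594), 17.91332244873047)
ball [ 0.0407  0.0027 -0.1165] [ 0.0307 -0.0079 -0.133 ] [ 0.06    0.0135 -0.095 ]
```

View pics/w3c.png

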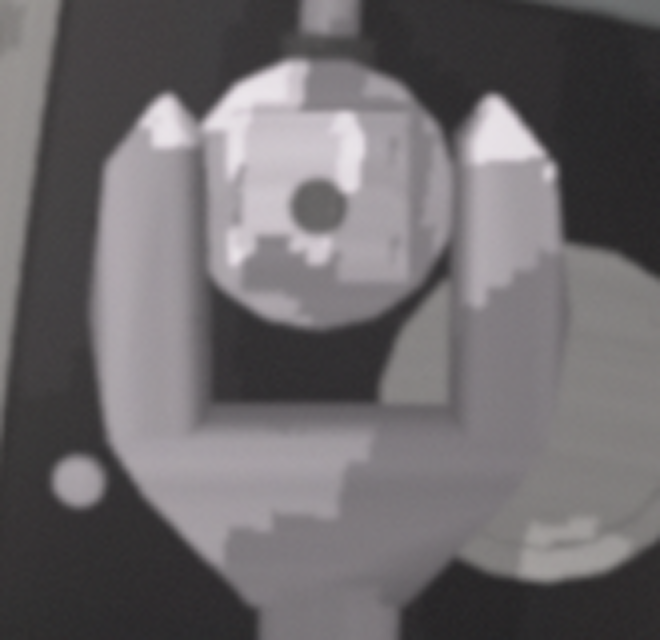

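```bash
python3 - <<'E'
from h import *
from plant import *
z=np.load("pics/w3.npz");t,R=z['t'],z['R']
seat=t+R@np.array([.0471,-.0016,-.0025]);print("seat tcp",seat,"nominal",HEAD+XS*.0515-N*.0015)
np.save("seat.npy",seat)
robot.move_l(seat+N*.017,SEATR,speed=.08);robot.dwell(.3)
for _ in range(4): print(current_tcp_pos()-(seat+N*.017))
p,d=eyes.grab_frame("wrist"); cv2.imwrite("pics/w4.png",cv2.resize(p[100:280,235:400,::-1],None,fx=3.3,fy=3.3,interpolation=cv2.INTER_CUBIC));np.savez("pics/w4.npz",p=p,d=d,t=current_tcp_pos(),R=current_eef_rot())
T=wT(d)
m=(abs(T[...,1])<.022)&(abs(T[...,2]+.0525)<.022)&(d>0)
print(np.histogram(T[m][:,0],bins=np.arange(-.01,.08,.002)))
def rect(lo,hi,wy=.022):
    k=m&(T[...,0]>lo)&(T[...,0]<hi)&(abs(T[...,1])<wy);Q=T[k];print(lo,hi,k.sum(),Q.mean(0),cv2.minAreaRect((Q[:,1:]*1000).astype(np.float32)))
rect(.003,.0125);rect(.016,.027)
for zz in np.arange(-.066,-.036,.004):
    s=T[m&(abs(T[...,2]-zz)<.002)&(T[...,0]<-.004)][:,1]
    if (s<0).any() and (s>0).any(): print(zz,s[s<0].max(),s[s>0].min())
print(current_ft_force(),current_clock())
E
```

```text
seat tcp [0.5728 0.1327 0.1249] nominal [0.5743 0.1337 0.1269]
[ 0.0003 -0.0002  0.0003]
[ 0.0003 -0.0002  0.0003]
[ 0.0003 -0.0002  0.0003]
[ 0.0003 -0.0002  0.0003]
(array([   2, 2631, 3410,  195,  141,  117,   51,  243, 1750,  698,  179,
         15,    0,    7,   73, 1096,  177,    1,   59,  117,   57,   19,
          1,    0,    1,   49,  987,  134,    0,    0,    0,    0,    0,
          0,    0,    0,    0,    0,    0,    0,    0,    0,    0,    0]), array([-0.01 , -0.008, -0.006, -0.004, -0.002,  0.   ,  0.002,  0.004,
        0.006,  0.008,  0.01 ,  0.012,  0.014,  0.016,  0.018,  0.02 ,
        0.022,  0.024,  0.026,  0.028,  0.03 ,  0.032,  0.034,  0.036,
        0.038,  0.04 ,  0.042,  0.044,  0.046,  0.048,  0.05 ,  0.052,
        0.054,  0.056,  0.058,  0.06 ,  0.062,  0.064,  0.066,  0.068,
        0.07 ,  0.072,  0.074,  0.076,  0.078]))
0.003 0.0125 2884 [ 0.0075  0.0007 -0.0534] ((-0.29812049865722656, -53.06773376464844), (27.63838005065918, 28.968660354614258), 1.6342805624008179)
0.016 0.027 1367 [ 0.0213 -0.0001 -0.0563] ((0.43247318267822266, -54.139564514160156), (26.79994010925293, 38.52561950683594), 0.6001466512680054)
-0.066 -0.01136162003073283 0.012373123685697878
-0.062 -0.011405103579312575 0.012118069468829687
-0.057999999999999996 -0.011428064614493716 0.012089770782853159
-0.05399999999999999 -0.011487589739220648 0.012185615545133083
-0.04999999999999999 -0.011275406125288498 0.011959544520272822
-0.045999999999999985 -0.011295600834676832 0.011882517671451357
-0.04199999999999998 -0.011394317643754906 0.011973937248914771
-0.03799999999999998 -6.356101375197434e-05 0.0003099949625643874
[-0.6077 -0.6354 -1.0656] 10.5333
```

View pics/w4.png

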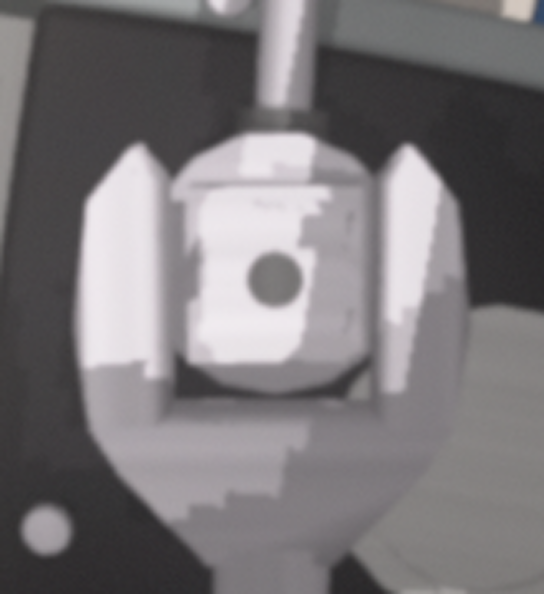

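```bash
python3 - <<'E'
from h import *
z=np.load("pics/w4.npz");d=z['d'];T=wT(d)
for lo,hi in ((.0055,.0088),(.0055,.012)):
    m=(abs(T[...,1]-.0004)<.0112)&(abs(T[...,2]+.053)<.0125)&(T[...,0]>lo)&(T[...,0]<hi)
    n,l,s,c=cv2.connectedComponentsWithStats(m.astype(np.uint8));k=1+np.argmax(s[1:,4])
    Q=T[l==k];print(s[k],np.median(Q[:,0]),np.percentile(Q[:,1],[1,99]),np.percentile(Q[:,2],[1,99]),Q.mean(0))
# edges per-row of top face
for zz in (-.059,-.056,-.053,-.05,-.047):
    k=(abs(T[...,2]-zz)<.0015)&(abs(T[...,1])<.0118)&(T[...,0]>.0055)&(T[...,0]<.0088);print(zz,np.percentile(T[k][:,1],[1,99]))
E
```

```text
[ 292  158   53   52 2245] 0.0069911035638602625 [-0.0094  0.0102] [-0.0628 -0.043 ] [ 0.007   0.0004 -0.053 ]
[ 291  156   54   54 2808] 0.007219439516259585 [-0.0101  0.0114] [-0.0639 -0.0419] [ 0.0076  0.0007 -0.0533]
-0.059 [-0.0094  0.01  ]
-0.056 [-0.0092  0.0101]
-0.053 [-0.0094  0.0101]
-0.05 [-0.0093  0.0105]
-0.047 [-0.0094  0.0102]
```

Jaw and head are centred on each other to within 0.2 mm, so I'll lower it while watching the force.

```bash
python3 - <<'E'
from h import *
from plant import *
seat=np.load("seat.npy")
f0=current_ft_force()
for h in (.010,.006,.003,.0015,.0005,-.0005,-.0012):
    robot.move_l(seat+N*h,SEATR,speed=.04)
    f=current_ft_force()-f0
    print(h,"F x,y,n",f@XS,f@YS,f@N,"pos err",(current_tcp_pos()-seat)@np.c_[XS,YS,N],current_clock())
    if f@N>8: break
p,d=eyes.grab_frame("wrist"); cv2.imwrite("pics/w5.png",p[:,:,::-1]);np.savez("pics/w5.npz",p=p,d=d,t=current_tcp_pos(),R=current_eef_rot())
E
```

```text
0.01 F x,y,n 1.372875926956818 4.418111557351332 -2.1735379146693288 pos err [-0.0002  0.0007  0.0095] 10.8583
0.006 F x,y,n 1.1281490000258523 5.907291307546977 -0.34826886648731614 pos err [-0.      0.0005  0.0058] 11.1083
0.003 F x,y,n 0.6356164615583366 7.5544586688431945 0.542915910560064 pos err [0.0001 0.0004 0.0029] 11.3583
0.0015 F x,y,n 1.1318577422411868 8.187350055042444 1.5549989608270391 pos err [0.0001 0.0004 0.0016] 11.6083
0.0005 F x,y,n -0.27185957936973204 8.73498778420225 1.4329950601415784 pos err [0.0002 0.0003 0.0006] 11.8583
-0.0005 F x,y,n -1.3664786001092244 8.85349025278726 7.461028482163952 pos err [0.0003 0.0003 0.0001] 12.1083
-0.0012 F x,y,n -3.7805907926212656 8.399432282580722 14.771469136772664 pos err [0.0003 0.0004 0.    ] 12.3583
```

View pics/w5.png

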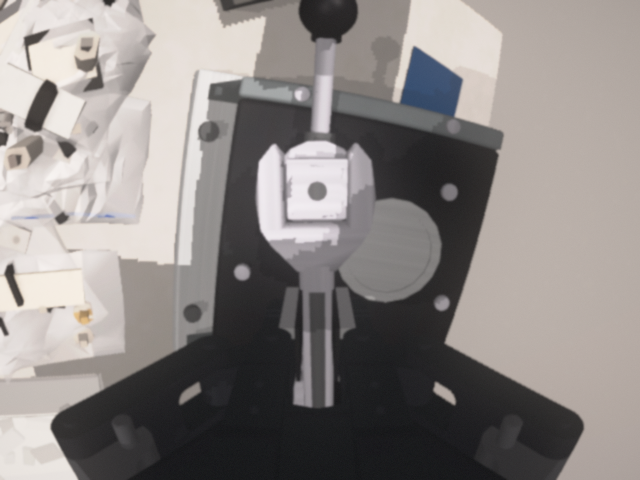

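```bash
python3 - <<'E'
from h import *
from plant import *
seat=np.load("seat.npy")
robot.move_l(seat+N*0,SEATR,speed=.05)
robot.set_gripper(0.036,40); print(current_gripper_width(),current_clock(),current_ft_force())
robot.move_l(seat+N*.05,SEATR,speed=.12)
p,d=eyes.grab_frame("wrist"); cv2.imwrite("pics/w6.png",p[:,:,::-1]);np.savez("pics/w6.npz",p=p,d=d,t=current_tcp_pos(),R=current_eef_rot())
print(current_clock(),current_ft_force())
E
```

```text
0.03562049173053689 13.0167 [-0.0685 -0.2695 -0.1217]
13.6333 [ 0.1173  1.0364 -0.3844]
```

View pics/w6.png

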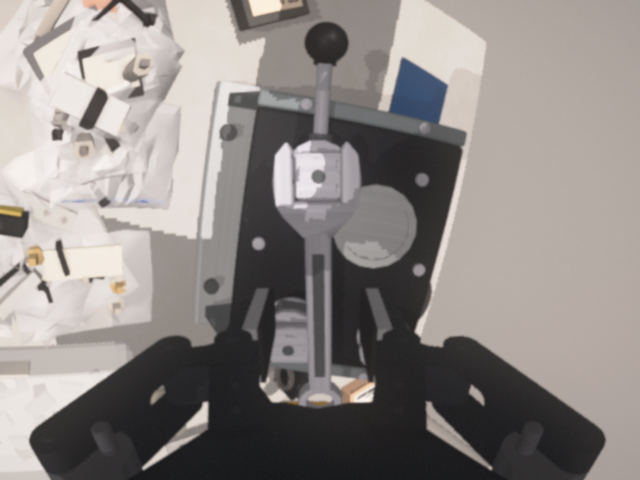

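```bash
python3 - <<'E'
from h import *
from plant import *
z=np.load("pics/w6.npz");p=z['p'];d=z['d']
def ray(uv,x):
    A=wdeproj(uv,1.)[0];o=eyes.get_calibration("wrist")['mount'][:3,3];return o+(A-o)*(x-o[0])/(A-o)[0]
g=p[15:70,295:360].sum(-1)<130
n,l,s,c=cv2.connectedComponentsWithStats(g.astype(np.uint8));k=1+np.argmax(s[1:,4]);print(s[k],c[k]+[295,15])
b=ray(c[k]+[295,15],.046);h=ray((318,177),.0395);print(b,h,np.linalg.norm((b-h)[1:]),np.degrees(np.arctan2((b-h)[1],-(b-h)[2])))
T=wT(d);m=(abs(T[...,0]-.044)<.004)&(T[...,2]>-.036)&(T[...,2]<.0)&(abs(T[...,1])<.012)
Q=T[m];l=np.polyfit(Q[:,2],Q[:,1],1);print("handle slope deg",np.degrees(np.arctan(l[0])),l[1],m.sum(),np.median(Q[:,0]))
E
```

```text
[ 13  32  34  16 139] [323.0432  56.5108]
[ 0.046   0.0034 -0.1127] [ 0.0395  0.0008 -0.0519] 0.06089520368486379 2.407454482159883
handle slope deg 2.0052807899821468 0.0010836155231099343 2295 0.043672702653179046
```

```bash
python3 - <<'E'
from h import *
from plant import *
def ray(uv,x):
    A=wdeproj(uv,1.)[0];o=eyes.get_calibration("wrist")['mount'][:3,3];return o+(A-o)*(x-o[0])/(A-o)[0]
b=ray((326,43),.046);h=ray((318,177),.0395)
ang=np.degrees(np.arctan2((b-h)[1],-(b-h)[2]));print(b,np.linalg.norm((b-h)[1:]),ang)
th=np.radians(-10+ang);seat=np.load("seat.npy");H=seat-XS*.0514+N*.0012;np.save("head.npy",H)
r,R=ballR(th);B=H+N*.003+r*.068;print("th",np.degrees(th),"ball",B,"H",H)
robot.set_gripper(.042)
robot.move_to(B+N*.06,R)
p,d=eyes.grab_frame("wrist"); cv2.imwrite("pics/w7.png",p[:,:,::-1])
print(current_clock(),current_tcp_pos()-(B+N*.06))
E
```

```text
[ 0.046   0.0049 -0.1199] 0.06816745007706192 3.3978647760216276
th -6.602135223978372 ball [0.4544 0.1187 0.1187] H [0.5221 0.1256 0.1208]
14.4667 [ 0.0007 -0.0002  0.0002]
```

View pics/w7.png

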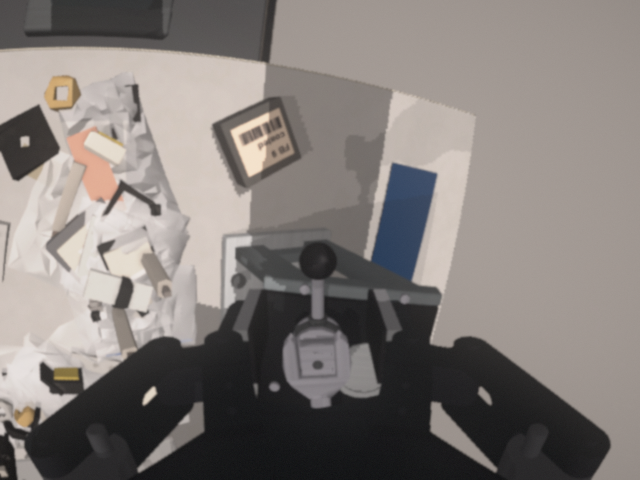

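```bash
python3 -c "
import cv2
p=cv2.imread('pics/w7.png');cv2.imwrite('pics/w7c.png',cv2.resize(p[240:420,230:410],None,fx=3.3,fy=3.3,interpolation=cv2.INTER_CUBIC))"
```

```text
(no output)
```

View pics/w7c.png

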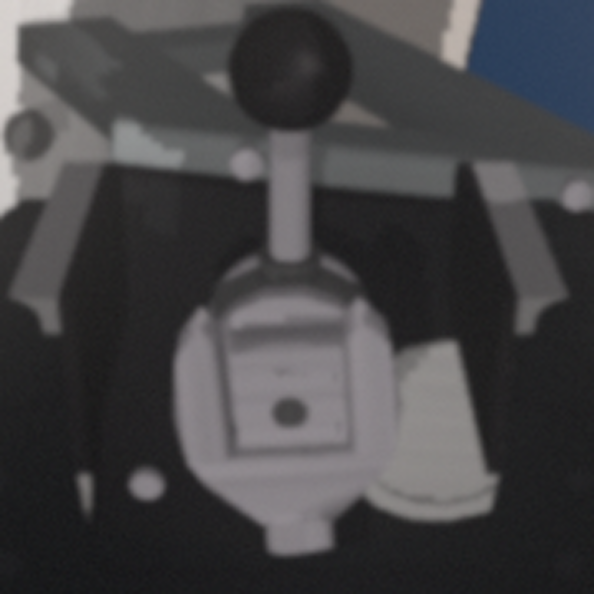

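```bash
python3 - <<'E'
from h import *
from plant import *
H=np.load("head.npy");th0=np.radians(-6.6)
def pose(th,o=-.010):
    r,R=ballR(th);return H+N*.003+r*.068+N*o,R
robot.set_gripper(.034,60)
P,R=pose(th0);robot.move_l(P,R,speed=.12);f0=current_ft_force();print(f0,current_clock())
for deg in (0,6,12,18,24,30,36,42,48,52):
    P,R=pose(np.radians(deg));robot.move_l(P,R,speed=.08)
    r=-R[:,2];f=current_ft_force()-f0
    x=current_tcp_pos()-H; 
    print(deg,"Ft,r,n",f@R[:,1],f@r,f@N,"act deg",np.degrees(np.arctan2(x@UP,-x@FWD)),current_clock())
    if abs(f@R[:,1])>14: break
p,d=eyes.grab_frame("wrist"); cv2.imwrite("pics/w8.png",p[:,:,::-1]);print(current_gripper_width())
E
```

```text
[ 0.2376 -0.237  -0.1534] 15.45
0 Ft,r,n 0.5760840284697012 0.4223403216500704 -0.3102540537453906 act deg -0.013998026851182505 15.7167
6 Ft,r,n -0.9830429553551362 0.045732361637452104 -1.060989961482708 act deg 5.784930135855765 15.975
12 Ft,r,n -1.1681552566209576 -0.10781696625101636 0.3686258487394382 act deg 11.818877094906474 16.2333
18 Ft,r,n -1.2477806933994793 0.3958205363738423 1.1433904579506289 act deg 17.832623924218982 16.4917
24 Ft,r,n -0.7696225658449679 1.001716274832683 1.4465792728105915 act deg 23.83390076299577 16.75
30 Ft,r,n -1.931097677573603 0.298796074823855 1.0301470723772268 act deg 29.809919106178533 17.0083
36 Ft,r,n -1.4918551587450752 0.9474432894191245 0.20486969549011863 act deg 35.7933347446017 17.2667
42 Ft,r,n -1.816412988570786 1.302058513085261 -0.795272239054946 act deg 41.81084347093265 17.525
48 Ft,r,n -1.6640286023899116 0.6836314015140306 0.2697265741570144 act deg 47.81826930237228 17.7833
52 Ft,r,n -3.3328959902712167 1.8095041623194246 -0.06117146034726356 act deg 51.78626306153556 18.0333
0.0339677673459177
```

View pics/w8.png

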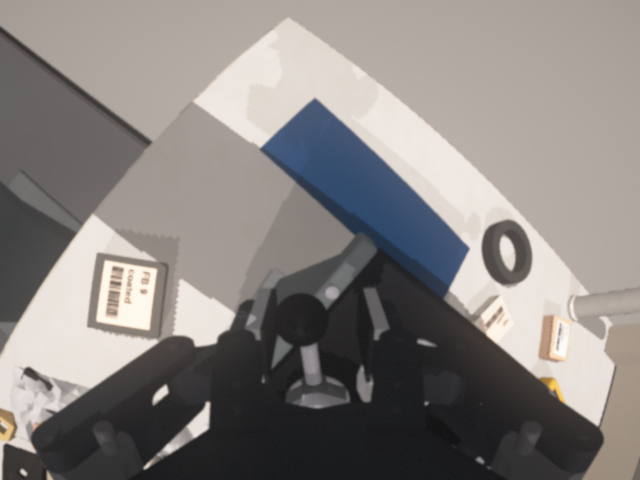

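```bash
python3 - <<'E'
from h import *
from plant import *
H=np.load("head.npy")
def pose(th,o=-.010):
    r,R=ballR(th);return H+N*.003+r*.068+N*o,R
deg=52
while deg<67:
    deg+=1.0
    P,R=pose(np.radians(deg));robot.move_l(P,R,speed=.03);robot.dwell(.05)
    r=-R[:,2];f=current_ft_force()
    x=current_tcp_pos()-H
    print(deg,"Ft,r,n",f@R[:,1],f@r,f@N,"act deg",np.degrees(np.arctan2(x@UP,-x@FWD)),current_clock(),current_gripper_width())
    if -(f@R[:,1])>13: break
p,d=eyes.grab_frame("wrist"); cv2.imwrite("pics/w9.png",p[:,:,::-1])
E
```

```text
53.0 Ft,r,n -4.724821863706168 0.623463847055827 -0.3570798091584372 act deg 52.63709628335943 18.3833 0.034039549862480534
54.0 Ft,r,n -3.9532263246967005 0.5398021146424442 -0.5162461697799784 act deg 53.857047266390424 18.6833 0.03435470931662917
55.0 Ft,r,n -5.117525629871564 0.9935992411192631 -0.44625923128266876 act deg 54.97161072891606 18.9833 0.03353170268357149
56.0 Ft,r,n -3.815125317714349 2.323133090497082 -1.0945682426255778 act deg 55.995213935691325 19.2833 0.03380374579670023
57.0 Ft,r,n -4.034664961890607 1.8926905424187384 -1.1015777271529503 act deg 56.984885517682734 19.5833 0.03369712934176834
58.0 Ft,r,n -3.753092723172386 1.4647947265400378 -0.6864906375090776 act deg 57.976708301564194 19.8833 0.033992393100217004
59.0 Ft,r,n -3.685792156062473 2.6315577995877133 -0.8429380073301488 act deg 59.01018413869059 20.1833 0.03375457684741891
60.0 Ft,r,n -4.866799751142308 2.613300834016849 -0.41481313644249773 act deg 60.00441486841951 20.4833 0.034098437757767074
61.0 Ft,r,n -3.6702050083456337 2.552204469032166 -0.444476762001476 act deg 60.99815756421269 20.7833 0.034008741431170116
62.0 Ft,r,n -3.8420777655875984 2.7492999776747773 -0.8852909203131053 act deg 62.024777518355215 21.0833 0.034087930730744155
63.0 Ft,r,n -4.656774698538988 2.1976627400959607 -0.9024736624930417 act deg 63.02964596889385 21.3833 0.0341065775202426
64.0 Ft,r,n -3.7503415831631677 2.0555165732670635 -1.5198941164121176 act deg 64.01832756222326 21.6833 0.03443892637870668
65.0 Ft,r,n -3.5005857923736405 1.4231711318047124 -0.052416289699537086 act deg 65.02404685926794 21.9833 0.03412555581740076
66.0 Ft,r,n -4.1136096799431305 2.503749969779221 -1.2294078562017994 act deg 66.02061233725415 22.2833 0.033996684636934935
67.0 Ft,r,n -4.048700001891529 2.5358447032850795 -0.9114454324482307 act deg 67.04693810324925 22.5833 0.034129358148914164
```

View pics/w9.png

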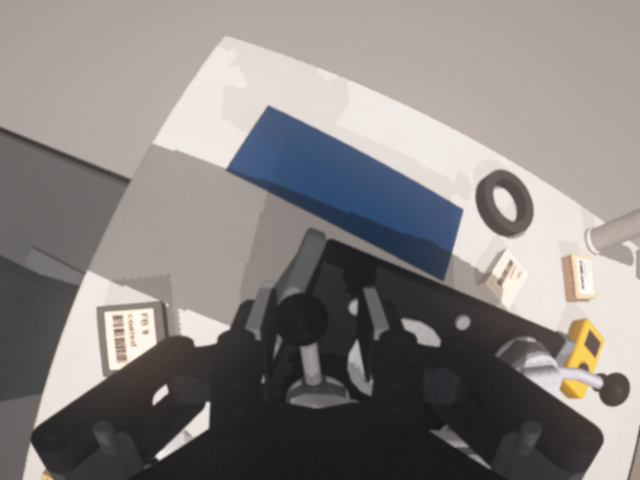

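```bash
python3 - <<'E'
from h import *
from plant import *
H=np.load("head.npy")
def pose(th,o=-.010):
    r,R=ballR(th);return H+N*.003+r*.068+N*o,R
deg=67
while deg<71:
    deg+=.5
    P,R=pose(np.radians(deg));robot.move_l(P,R,speed=.03);robot.dwell(.05)
    r=-R[:,2];f=current_ft_force()
    x=current_tcp_pos()-H
    print(deg,"Ft,r,n",f@R[:,1],f@r,f@N,"act deg",np.degrees(np.arctan2(x@UP,-x@FWD)),current_clock(),current_gripper_width())
    if -(f@R[:,1])>12: break
for n in("top","scene"):
    p,d=eyes.grab_frame(n);np.savez(f"pics/{n}1.npz",p=p,d=d)
    a=(195,345,215,395) if n=="scene" else (185,325,310,410)
    cv2.imwrite(f"pics/{n}1.png",cv2.resize(p[a[0]:a[1],a[2]:a[3],::-1],None,fx=4,fy=4,interpolation=cv2.INTER_CUBIC))
E
```

```text
67.5 Ft,r,n -4.536632502495984 2.2006419975575517 -0.7354621563553285 act deg 67.46977742673236 22.9333 0.033877623873710905
68.0 Ft,r,n -5.050483940916112 2.3456186870381845 -0.1892098865238677 act deg 67.97469775011818 23.2333 0.034147968399507345
68.5 Ft,r,n -5.836272815899313 2.5416698118410106 -0.47633294795224523 act deg 68.47978174199287 23.5333 0.03379079423514079
69.0 Ft,r,n -4.791996574344803 2.039870494217741 -0.706273613865847 act deg 68.95135834030141 23.8333 0.033731930442396516
69.5 Ft,r,n -5.3369511222142645 1.7891274230825855 -0.3701542263835092 act deg 69.40062991162132 24.1333 0.03398411745868606
70.0 Ft,r,n -5.357103762936584 2.136236248948031 -0.3377405648004217 act deg 69.69295952747365 24.4333 0.03364228582372509
70.5 Ft,r,n -5.962984974244089 1.7382170212056236 -0.6422463457816397 act deg 70.06607930192693 24.7333 0.03432162373718771
71.0 Ft,r,n -6.556552733341151 1.3829600243308846 0.5722267146489154 act deg 70.38945434651069 25.0333 0.03405951552674473
```

View pics/scene1.png

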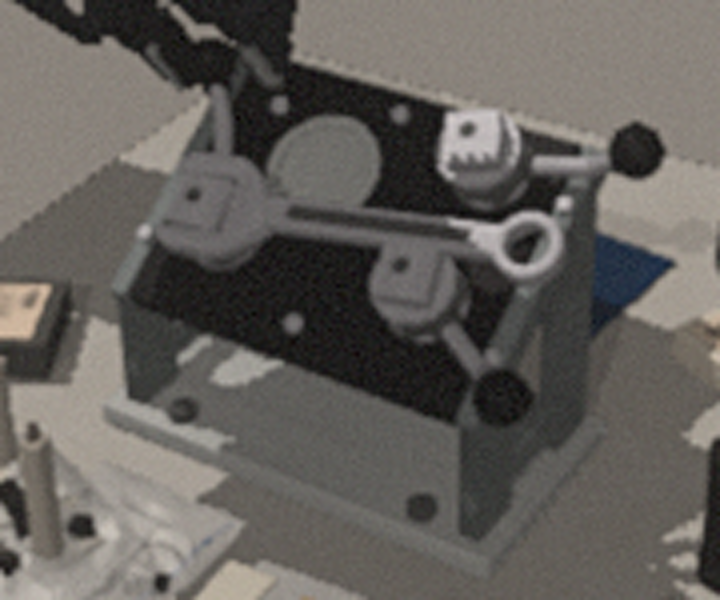

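View pics/top1.png

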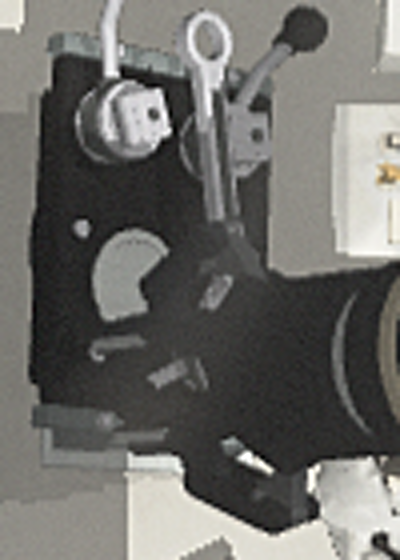

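```bash
python3 - <<'E'
from h import *
from plant import *
H=np.load("head.npy")
def pose(th,o=-.010):
    r,R=ballR(th);return H+N*.003+r*.068+N*o,R
deg=71
while deg<76:
    deg+=.7
    P,R=pose(np.radians(deg));robot.move_l(P,R,speed=.03);robot.dwell(.05)
    r=-R[:,2];f=current_ft_force()
    x=current_tcp_pos()-H
    print(deg,"Ft,r,n",f@R[:,1],f@r,f@N,"act deg",np.degrees(np.arctan2(x@UP,-x@FWD)),current_clock(),current_gripper_width(),current_wrist_torque())
    if -(f@R[:,1])>11.5: break
p,d=eyes.grab_frame("wrist"); cv2.imwrite("pics/w10.png",p[:,:,::-1])
p,d=eyes.grab_frame("scene");np.savez(f"pics/scene2.npz",p=p,d=d)
cv2.imwrite(f"pics/scene2.png",cv2.resize(p[195:345,215:395,::-1],None,fx=4,fy=4,interpolation=cv2.INTER_CUBIC))
E
```

```text
71.7 Ft,r,n -7.747269034659743 0.3365601936906847 1.406673981562742 act deg 70.89707827599611 25.4333 0.03399461361669162 [-0.8497  1.4039  0.944 ]
72.4 Ft,r,n -9.178177406882371 1.0296373670136811 0.14454481826285714 act deg 71.38084768737353 25.7333 0.03350040212582995 [-0.9549  1.5401  0.9994]
73.10000000000001 Ft,r,n -10.078807156919222 0.05228184462944333 2.1404291445654104 act deg 71.83370597945273 26.0333 0.033756083489488886 [-1.0801  1.7335  1.1206]
73.80000000000001 Ft,r,n -11.262871765374 -0.9866278350029738 2.014652528331916 act deg 72.31051404717044 26.3333 0.03406324740096537 [-1.1853  1.8673  1.3391]
74.50000000000001 Ft,r,n -12.554645101775955 -0.46764541655344494 3.1037047518295435 act deg 72.78988219002375 26.6333 0.0338472564571964 [-1.3271  2.0269  1.4718]
```

View pics/w10.png

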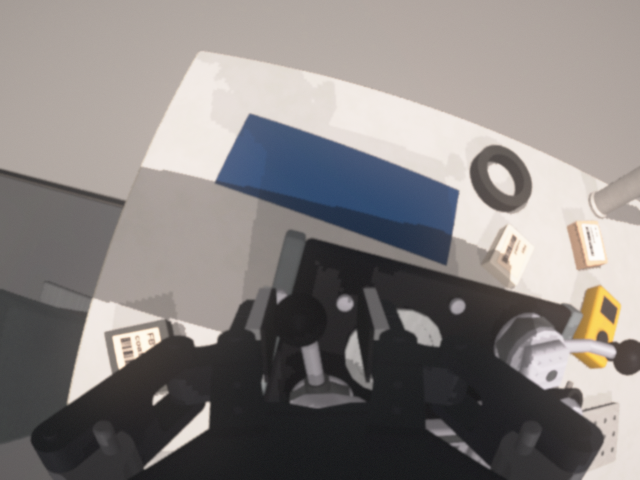

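View pics/scene2.png

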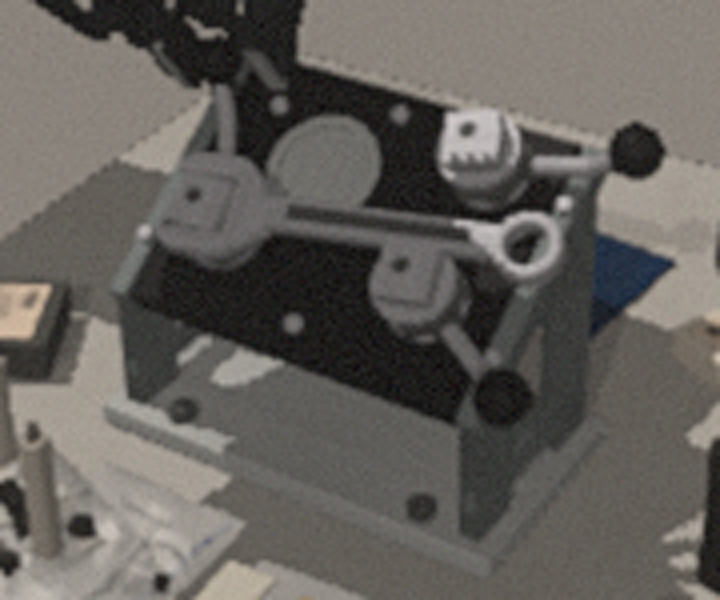

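```bash
python3 - <<'E'
from h import *
from plant import *
H=np.load("head.npy")
def pose(th,o=-.010):
    r,R=ballR(th);return H+N*.003+r*.068+N*o,R
P,R=pose(np.radians(68.));robot.move_l(P,R,speed=.05);f=current_ft_force();print(f@R[:,1],f)
P2,_=pose(np.radians(68.),.06);robot.move_l(P2,R,speed=.15)
seat=np.load("seat.npy");robot.set_gripper(.04)
robot.move_to(seat+N*.05,SEATR)
robot.dwell(.2)
p,d=eyes.grab_frame("wrist"); cv2.imwrite("pics/w11.png",p[:,:,::-1]);np.savez("pics/w11.npz",p=p,d=d,t=current_tcp_pos(),R=current_eef_rot())
print(current_clock(),current_ft_force())
T=wT(d)
m=(abs(T[...,0]-.044)<.004)&(T[...,2]>-.018)&(T[...,2]<.03)&(abs(T[...,1]-.001)<.013)
Q=T[m]
for z in np.arange(-.016,.03,.006):
    s=Q[abs(Q[:,2]-z)<.003][:,1]; 
    if len(s):print(round(z,3),s.min(),s.max(),(s.min()+s.max())/2)
E
```

```text
-0.5496691413097345 [-0.632  -0.2959  0.5826]
29.4083 [-0.2241 -0.3467 -0.7073]
-0.016 -0.006006258261012873 0.007752446366145111 0.000873094052566119
-0.01 -0.006092439736482028 0.007824112953260447 0.0008658366083892097
-0.004 -0.006181666802454051 0.007911626716911216 0.0008649799572285825
0.002 -0.006242805737272457 0.00798614590498702 0.0008716700838572811
0.008 -0.006311026344986353 0.008049488953630456 0.0008692313043220518
0.014 -0.006398718797509491 0.008107240392098432 0.0008542607972944704
0.02 -0.006431543719875332 0.0070396835513368726 0.0003040699157307704
0.026 -0.00596787211218993 0.00713263431308418 0.0005823811004471249
```

View pics/w11.png

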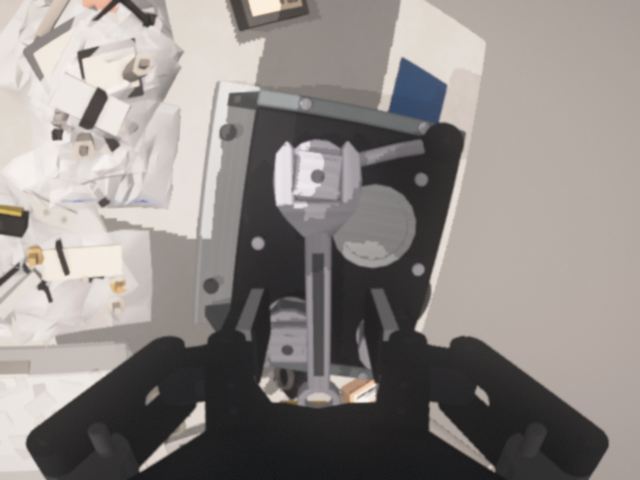

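```bash
python3 - <<'E'
from h import *
from plant import *
z=np.load("pics/w11.npz");p=z['p'];d=z['d']
def ray(uv,x):
    A=wdeproj(uv,1.)[0];o=eyes.get_calibration("wrist")['mount'][:3,3];return o+(A-o)*(x-o[0])/(A-o)[0]
T=wT(d)
h=ray((318,177),.0395)
m=(T[...,0]<.052)&(T[...,0]>.03)&(abs(T[...,1]-.065)<.02)&(abs(T[...,2]+.072)<.02)
m&=np.r_[[(p.sum(-1)<200)]][0]
Q=T[m];print(m.sum(),Q.min(0),Q.max(0))
A=np.c_[2*Q,np.ones(len(Q))];s=np.linalg.lstsq(A,(Q**2).sum(1),rcond=None)[0];print("sphere",s[:3],np.sqrt(s[3]+s[:3]@s[:3]))
b=s[:3];
for b in (s[:3],ray((443,140),.046)): print(b,np.linalg.norm((b-h)[1:]),"lever th",-10+np.degrees(np.arctan2((b-h)[1],-(b-h)[2])))
cv2.imwrite("pics/w11c.png",cv2.resize(p[110:260,240:480,::-1],None,fx=3.3,fy=3.3,interpolation=cv2.INTER_CUBIC))
# head top face orientation
m=(abs(T[...,0]-np.median(T[172:182,312:324,0]))<.0015)&(abs(T[...,1]-h[1])<.0105)&(abs(T[...,2]-h[2])<.011)
Q=T[m];print(cv2.minAreaRect((Q[:,1:]*1000).astype(np.float32)),m.sum())
E
```

```text
1269 [ 0.0338  0.0548 -0.0806] [ 0.052   0.0734 -0.0599]
sphere [ 0.0456  0.0657 -0.0705] 0.010576236687152876
[ 0.0456  0.0657 -0.0705] 0.06748086647871974 lever th 63.98608975904597
[ 0.046   0.0657 -0.0719] 0.06790513706468189 lever th 62.86500184434615
((0.7422819137573242, -52.52727508544922), (19.548259735107422, 19.54564094543457), 7.2580108642578125) 1330
```

View pics/w11c.png

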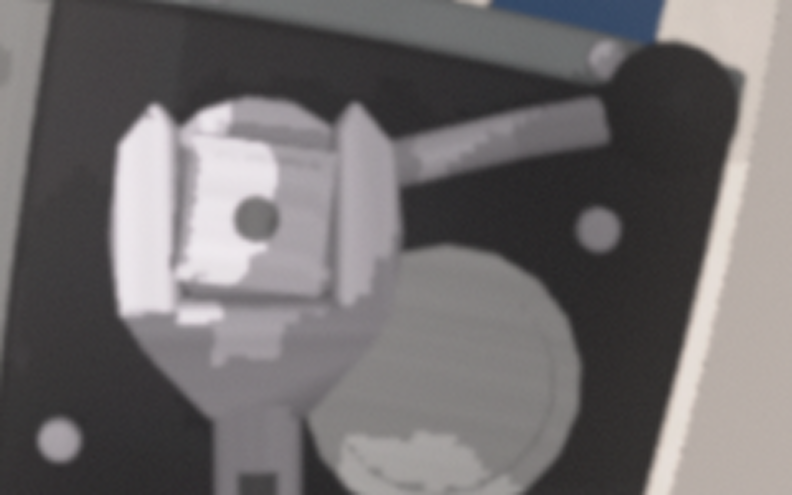

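Lever turned 78.4° in total and the head is 7.3° clockwise in the jaw, so the locknut is at about 1.24 rad (tight) with the screw at about 0.12 rad, within play. Next I'll take the spanner off.

```bash
python3 - <<'E'
from h import *
from plant import *
seat=np.load("seat.npy")+YS*.0004
robot.move_l(seat+N*.0002,SEATR,speed=.1);print(current_ft_force(),current_clock())
robot.set_gripper(0,60);f=current_ft_force();print(current_gripper_width(),"F",f@XS,f@YS,f@N,current_clock())
for h in (.004,.009,.015,.022):
    robot.move_l(seat+N*h,SEATR,speed=.05);f=current_ft_force();print(h,f@XS,f@YS,f@N)
robot.move_l(seat+N*.06,SEATR,speed=.15)
robot.dwell(.1)
p,d=eyes.grab_frame("wrist"); cv2.imwrite("pics/w12.png",p[:,:,::-1]);np.savez("pics/w12.npz",p=p,d=d)
print(current_clock(),current_gripper_width())
T=wT(d)
m=(abs(T[...,0]-.0457)<.004)&(abs(T[...,1])<.012)&(abs(T[...,2]+.053)<.014)
Q=T[m];print("head",np.median(Q[:,0]),cv2.minAreaRect((Q[:,1:]*1000).astype(np.float32)))
m=(T[...,0]>-.012)&(T[...,0]<.004)&(T[...,2]<-.03)&(T[...,2]>-.09)&(abs(T[...,1])<.03)
Q=T[m];c=np.median(Q,0);n=np.array([1,0,0.])
for _ in range(8):
    I=abs((Q-c)@n)<.0015;c=Q[I].mean(0);n=np.linalg.svd(Q[I]-c)[2][2];n*=np.sign(n[0])
print("jaw plane",c,n,Q[I].min(0),Q[I].max(0))
E
```

```text
[0.0142 0.1939 0.2144] 30.0583
0.011360691321055527 F -1.1476387869650955 2.2456963738049107 4.729858536631631 30.4167
0.004 -0.2546256440880461 3.604391477924059 0.017515827373152604
0.009 -1.6810320705037465 3.6690616348873704 2.0960310158004782
0.015 -0.9420141774850528 -0.9608271074551294 -0.9383455102890643
0.022 0.1791236634354034 -1.0887808638431264 -1.0118785828591388
32.025 0.011595794593715264
head 0.04847732556897599 ((0.336395263671875, -51.90686798095703), (19.647550582885742, 20.574094772338867), 6.2681779861450195)
jaw plane [-0.0049  0.0001 -0.0463] [ 1.     -0.0002  0.001 ] [-0.0065 -0.0225 -0.0698] [-0.0034  0.0226 -0.03  ]
```

View pics/w12.png

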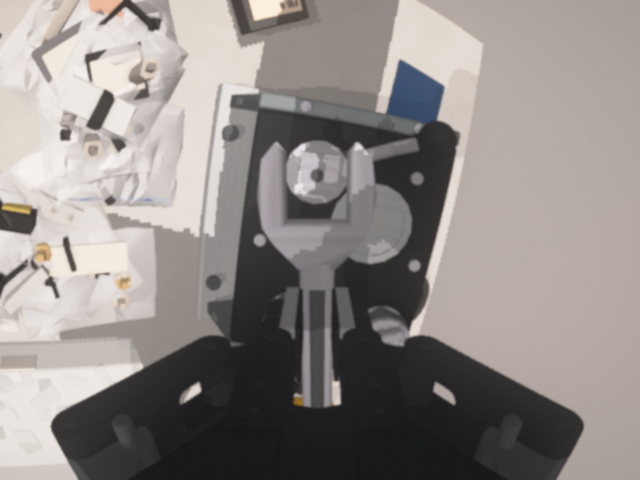

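```bash
python3 - <<'E'
from h import *
from plant import *
seat=np.load("seat.npy");G=JAW+SD*.05
robot.move_l(seat+N*.125,SEATR,speed=.2)
robot.move_to(np.r_[G[:2],.27],MATR);print(current_clock())
robot.move_l(np.r_[G[:2],.04],MATR,speed=.25);robot.dwell(.2)
f0=current_ft_force();print(f0,current_tcp_pos(),current_clock())
for z in (.016,.012,.010,.009,.0083,.0077,.0071,.0065):
    robot.move_l(np.r_[G[:2],z],MATR,speed=.04);robot.dwell(.05);f=current_ft_force()-f0;print(z,f,current_tcp_pos()[2])
    if f[2]>4: break
robot.set_gripper(.045,20);print(current_clock(),current_ft_force())
robot.move_l(np.r_[G[:2],.12],MATR,speed=.15)
p,d=eyes.grab_frame("wrist"); cv2.imwrite("pics/w13.png",p[:,:,::-1])
E
```

```text
33.6083
[-0.1672  0.1064 -1.6047] [0.5078 0.3275 0.0412] 34.875
0.016 [-0.2934  0.6055  0.0492] 0.01618879548425904
0.012 [0.3676 0.1433 0.8698] 0.011913765517977033
0.01 [-0.6249  0.6554  0.9878] 0.009930250558199603
0.009 [0.9136 0.4142 0.1177] 0.008953578278968838
0.0083 [ 0.5518 -0.1862  1.4453] 0.008264021846875476
0.0077 [-0.5059 -0.4818  0.2184] 0.007676734901583361
0.0071 [-1.6023 -0.7818  5.4992] 0.007379467238241042
37.8917 [ 0.5453  0.1366 -0.0253]
```

View pics/w13.png

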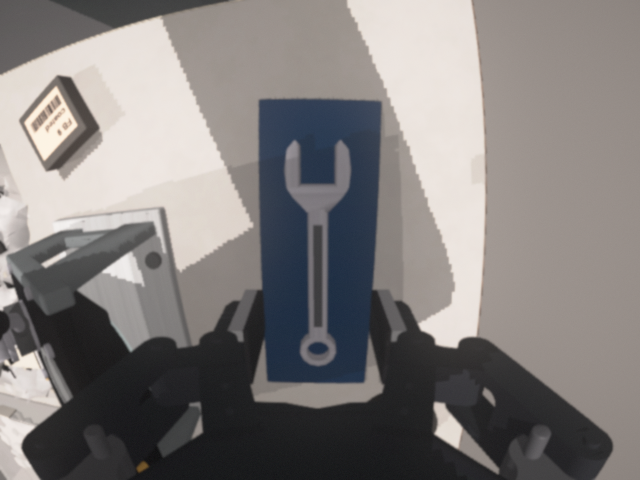

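The spanner lies flat on the mat, jaw at (318,180) and ring at (318,348), wholly inside the blue. I'll raise the arm, take a final check from the fixed cameras, then hand in.

```bash
python3 - <<'E'
from h import *
from plant import *
G=JAW+SD*.05
robot.move_l(np.r_[G[:2],.25],MATR,speed=.25)
H=np.load("head.npy")
robot.move_to(H+XS*.0515+N*.13,SEATR);robot.dwell(.2)
p,d=eyes.grab_frame("wrist");np.savez("pics/w14.npz",p=p,d=d);cv2.imwrite("pics/w14.png",p[:,:,::-1])
p,d=eyes.grab_frame("scene");cv2.imwrite("pics/scene3.png",p[:,:,::-1])
p,d=eyes.grab_frame("top");cv2.imwrite("pics/top3.png",p[:,:,::-1])
print(current_clock(),current_ft_force())
E
```

```text
40.975 [ 0.4714 -0.3593  0.3406]
```

View pics/w14.png

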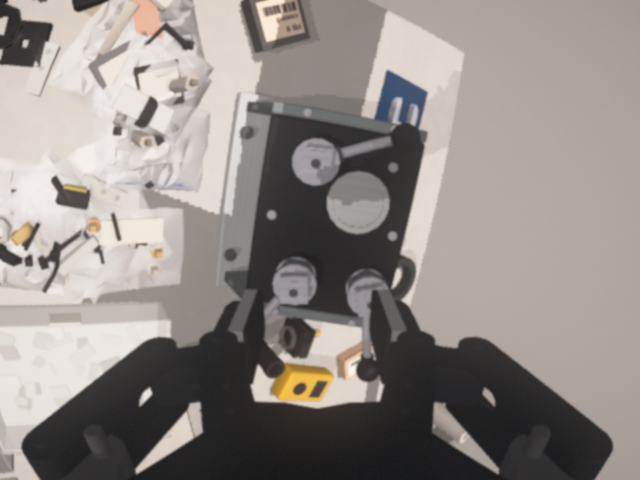

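View pics/top3.png

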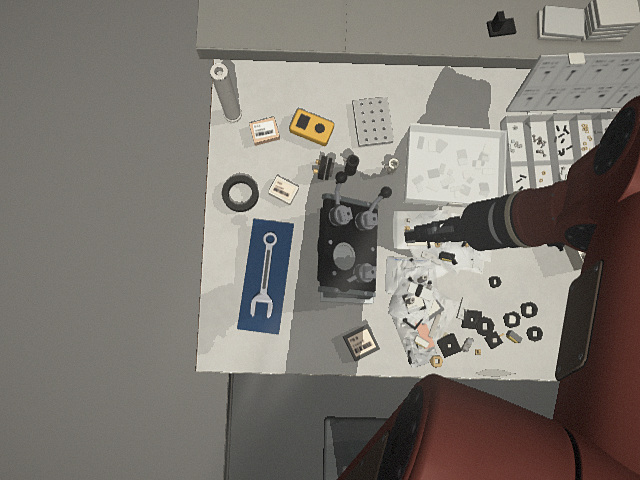

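```bash
python3 - <<'E'
from h import *
from plant import *
z=np.load("pics/w14.npz");p=z['p'];d=z['d'];T=wT(d)
h=T[155:168,309:323].reshape(-1,3);xt=np.median(h[:,0])
m=(abs(T[...,0]-xt)<.0015);m[:135]=0;m[190:]=0;m[:,:285]=0;m[:,350:]=0
Q=T[m];r=cv2.minAreaRect((Q[:,1:]*1000).astype(np.float32));print(xt,r,m.sum())
c=np.array(r[0])/1000
def ray(uv,x):
    A=wdeproj(uv,1.)[0];o=eyes.get_calibration("wrist")['mount'][:3,3];return o+(A-o)*(x-o[0])/(A-o)[0]
b=ray((405,138),xt+.0065);e=b[1:]-c;print(np.linalg.norm(e),-10+np.degrees(np.arctan2(e[0],-e[1])))
job.hand_in();print(current_clock())
E
```

```text
0.11948388193156217 ((-0.593017578125, -52.482391357421875), (19.487125396728516, 20.87352752685547), 6.63209342956543) 621
0.06749593163268117 63.698408073602195
the job is handed in; nothing more can be done
the job is handed in; nothing more can be done
```

The near lower screw is locked and the job is handed in, at about 41 s of the 67 s limit; no verdict was reported.

- **Fitting the spanner:** I gripped it from the mat and lowered it over the square head onto the collar. I let go, and it stayed on by itself with its handle against the uphill side of the far screw's head.
- **Tightening:** I swung the ball lever clockwise uphill to its end. The force at the ball rose from about 4 N while turning to 12.6 N.
- **Putting it back:** I lifted the spanner off and laid it flat on the blue mat. I raised the arm clear before handing in.

**Last checks:**
- **Lever and screw:** the lever stands about 63.7° uphill and the head is turned about 6.6°. That puts the locknut at about 1.26 rad (end at 1.25) and the screw at about 0.12 rad, the spanner's play, well under the 0.26 limit.
- **Scene:** the top picture shows the spanner flat and wholly on the mat, and nothing else appears to have moved.

**One disagreement:** the lever's end came about 7° later than calculated from the lever alone. The screw's turn within the spanner's play accounts for that.

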